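# Fit the upper shelf on the four-post drying stand

## Robot

A 6-joint arm with a two-finger parallel gripper is mounted at the origin on a cart in front of the work surface, level with it; the furniture and walls round the work are solid. World frame = base frame: x ahead of the robot, y to its left, z up, the work surface at z = 0. Lengths are in mm, angles in degrees, forces in N, time in s.
With the tool pointing down it reaches from about 150 to 775 mm from the base axis. Payload 6.1 kg.
Tool frame: the origin (TCP) lies at the very end of the fingers, on their centre line; the grasp point (between the pads) lies 19 mm behind it; z points along the fingers, y is the line along which they close (so a half turn about z gives the same grasp; the last joint's range is limited). The gripper opens to 85 mm and grips with 20 to 120 N. Pads are 22 mm wide; open, the fingers measure 114 mm over their backs; the gripper's body (76 mm by 85 mm) begins 54 mm behind the grasp point. The pads swing forward as they close: fully open they stand 13 mm farther back than shut.
Start: joints at [-64.63, 7.208, -2.269, 80.523, 0, 90], TCP at [224.939, -474.353, 196.595] pointing down, gripper open.
Joint ranges: [-155.77, 155.77], [-54.66, 111.73], [-72.52, 77.12], [-102.08, 115.82], [-83.92, 84.16], [-180, 180]. Speed limits (degrees/s): [136.94, 136.94, 172.46, 180, 180, 180].

## Interface

Orientations are given as [roll, pitch, yaw] about the fixed x, y, z axes, in that order (R = Rz(yaw) Ry(pitch) Rx(roll)).
In Python, from plant import robot gives the robot as it stands. The module is installed in compiled form; this text tells all that it offers.
- The arm moves only by the tool play_rows, never from a script. Its argument "moves" is one flat list of numbers, 5 for each row, row after row: the shift along the tool's x, y, z in cm, then the turn about the tool's z in degrees, then the opening, from 0 (shut) to 1 (fully open). In form: [dx, dy, dz, yaw, fingers, dx, dy, dz, yaw, fingers, ...]. A call has 1 to 12 rows; each row is the pose to reach, as a shift and turn from the pose commanded when the call began, along the tool's axes at that moment; what a row does not reach only later rows make up. A row lasts 1/8 s, in which the tool goes at most 62.5 mm and 10.7 degrees, less where a joint would pass 70% of its speed; a pose out of reach is approached as far as the arm can. A call with a gripper value outside its range is refused whole. The fingers move at their own pace and stop on an object; "newtons" is the grip in N (left out, the last holds). Time passes only in rows, so rows that repeat a pose let the fingers close. It gives the time, the measured TCP pose, the force, the opening and the grip force at its end, in the units of the state.
- robot.state(): the state, without advancing time (a new reading comes with each control period).
- robot.read_camera(name): name is "scene" or "side" or "wrist"; returns the picture (384x512x3 uint8, red, green, blue); there is no depth.
- robot.camera_model(name): a dict with "vfov" (degrees; the focal length in pixels is half the picture's height over the tangent of half this angle, whatever the lens; pixels are square), "cx", "cy" (the principal point, pixels), "camera_from_world" (4x4, takes a point from world to camera coordinates); the wrist camera has in their place "tool_from_camera" (4x4, takes a point from camera to tool coordinates, whose origin is the TCP and whose axes are the flange's). Camera axes: x right, y down, z forward; pixel columns grow to the right and rows downward; lengths in mm; the calibration is good to about 2 mm. A picture is of the moment at which its call begins: read the wrist's pose just before it. camera_model takes no time and is no camera call.
- robot.finish_job(): hands the job in; it is judged then, once.
The state is a dict: "time_s": time; "joints": joint angles; "qd": joint speeds; "joint_torque": joint torques, N m; "tcp_pos": TCP position; "tool_rot": TCP orientation; "ft_force": force on the tool from outside, world axes, zero at the start; "ft_torque": the same for the moment, N m; "gripper_width": opening from 0.0 (shut) to 1.0 (fully open); "gripper_force": force on a finger pad.
Only numpy, scipy, OpenCV 4.12 (cv2) and the standard library are available. Lean on these libraries where they do the work, as an engineer would, in place of code of your own. Each camera call takes 0.05 s, during which the arm holds its last target. There are 200 camera calls.

## Task

The four-post drying stand with the crucible on it is missing its upper shelf. Of the two loose metal shelves lying either side of it, take by its handle the one whose corner holes match the stand's posts, and lower it so that every hole drops over its own post and the shelf lies level, fully down on the posts' collars. Let go only once it is down, do not drop it, and leave the other shelf where it lies.

Things in the scene. Friction and masses are not known exactly. Their poses are not given: they have to be found in the camera images.
- stand: Fixed steel drying stand: base 152 x 116 mm with crucible and cap on it; posts at x +-48, y +-31 mm. Collars 34 mm across, tops at z = 64 mm: the shelf's underside rests there. Above them 8 mm pins, tapered over the last 10 mm, end at z = 98 mm. Origin: centre of the underside, on the worktop; x along long side, z up; half a turn is the same. A tall oven fills x > 0.50, y > 0.11 m.
- shelf_large: Larger loose shelf, the one that fits: aluminium plate 140 x 104 x 6 mm, rim to 12 mm, four 22 mm through holes at x +-48, y +-31 mm; about 0.2 kg. Arched handle over its middle: black grip 46 (x) by 14 (y) by 18 mm, centred 55 mm above the underside. Origin: centre of the underside; x along long side, z up; half a turn is the same.
- shelf_small: Smaller loose shelf, does not fit, stays where it lies: aluminium plate 104 x 82 x 6 mm, rim to 12 mm, four 22 mm holes at x +-31, y +-22 mm. Arched handle over its middle: black grip 46 (x) by 14 (y) by 18 mm, centred 55 mm above the underside. Origin: centre of the underside; x along long side, z up; half a turn is the same.

How it is judged (in metres and radians):
On the way:
1. the larger shelf is lifted clear of the worktop by the gripper (height (world z) of shelf_large above 0.085 m and contact force between the fingers and shelf_large above 0.5 N), for 0.1 s.
At the end, for the whole second after the job is handed in: The larger shelf lies at rest on the stand's four collars, one post through each hole: its underside within about 5 mm of collar height, its centre within 15 mm of the stand's, its long side within 10 degrees of the stand's, level within 4 degrees; the smaller shelf is within 30 mm of where it lay (z of shelf_large in the frame of stand between 0.058 and 0.069 m and horizontal distance between shelf_large and stand below 0.015 m and angle between the x axis of shelf_large and the x axis of stand, either way round below 0.175 rad and angle between shelf_large's own z axis and vertical below 0.07 rad and linear speed of shelf_large below 0.02 m/s and distance of shelf_small from where it was at the start of the episode below 0.03 m); the robot touches nothing.
It fails at once if the larger shelf is dropped (it moves faster than 0.5 m/s while the fingers do not touch it) (contact force between the fingers and shelf_large below 0.1 N and linear speed of shelf_large above 0.5 m/s).
It fails at once if the smaller shelf is moved more than 30 mm (distance of shelf_small from where it was at the start of the episode above 0.03 m).
It also fails if it takes over 38 s, if anything falls off the work surface, if the arm or the gripper's body presses on something with over 40 N, if the wrist force passes 120 N, or if a joint passes its speed limit or range.

## Working session

There is one attempt and no reset: what is moved stays moved. The work goes in short steps, Python scripts to look and compute and a tool call to move; the robot and the scene stay as the last step left them, time stands still between calls to the robot, and variables do not carry over. Pictures are saved under pics/ and viewed, at most 10 in all, crops included, and the job is handed in when it is done.

Besides the shell and the picture viewer there is one more tool, called as name(argument=value, ...) on one line, values as JSON. play_rows: Moves the arm, as the interface text tells. Its arguments: {"type":"object","properties":{"moves":{"type":"array","items":{"type":"number"}},"newtons":{"type":"number"}},"required":["moves"]}

```bash
mkdir -p pics
python3 - <<'E'
from plant import robot
import cv2,numpy as np
s=robot.state();print(s['tcp_pos'],s['tool_rot'],s['time_s'])
for n in("scene","side"):
    cv2.imwrite(f"pics/{n}0.png",robot.read_camera(n)[:,:,::-1])
    m=robot.camera_model(n);print(n,m['vfov'],m['cx'],m['cy'],np.round(m['camera_from_world'],3).tolist(),[k for k in m])
print(np.round(robot.camera_model("wrist")['tool_from_camera'],3).tolist(),robot.camera_model("wrist")['vfov'])
E
```

```text
[ 224.74856946 -473.9509572   195.81160159] [-1.79908512e+02 -1.39130156e-03  2.53697024e+01] 0.0
scene 49.98296685528959 252.44610711204695 196.0673519354951 [[-0.687, -0.726, -0.013, 375.843], [-0.388, 0.383, -0.839, 215.014], [0.614, -0.571, -0.545, 644.075], [0.0, 0.0, 0.0, 1.0]] ['vfov', 'cx', 'cy', 'camera_from_world']
side 44.645749921344276 261.6087091415723 184.18598935336848 [[-1.0, 0.005, 0.018, 514.009], [-0.015, 0.42, -0.907, 18.555], [-0.012, -0.907, -0.42, 1048.525], [0.0, 0.0, 0.0, 1.0]] ['vfov', 'cx', 'cy', 'camera_from_world']
[[-0.0, -0.962, -0.272, 70.454], [1.0, 0.0, -0.001, -0.057], [0.001, -0.272, 0.962, -177.497], [0.0, 0.0, 0.0, 1.0]] 70.29903262923429
```

View pics/scene0.png

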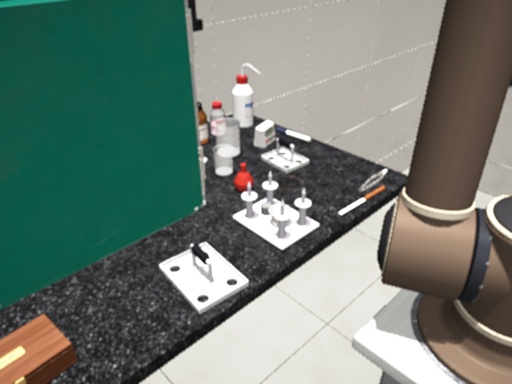

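View pics/side0.png

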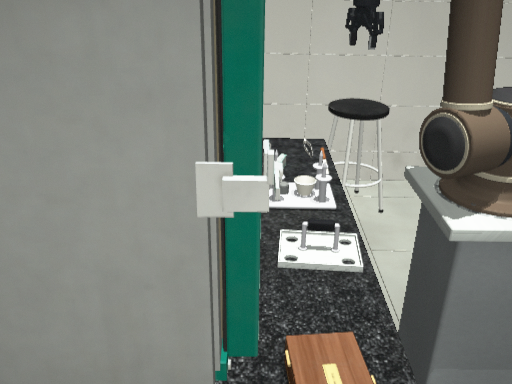

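The scene camera shows the large shelf at about (203,275), the stand at about (276,217) and the small shelf at about (285,158). The side camera shows the large shelf at about (320,250), and the oven partly hides the stand.

```bash
cat > h.py <<'E'
import numpy as np
from plant import robot
def ray(n,px,z):
    m=robot.camera_model(n);f=192/np.tan(np.radians(m['vfov']/2));T=np.array(m['camera_from_world'])
    return cast(T,f,m['cx'],m['cy'],px,z)
def cast(T,f,cx,cy,px,z):
    R,t=T[:3,:3],T[:3,3];o=-R.T@t
    d=R.T@np.array([(px[0]-cx)/f,(px[1]-cy)/f,1]);return (o+d*(z-o[2])/d[2])[:2]
E
python3 - <<'E'
import cv2,numpy as np
from h import ray
a=cv2.imread("pics/scene0.png")
c=cv2.resize(a[150:320,150:330],None,fx=4,fy=3.5,interpolation=cv2.INTER_CUBIC)[:,:]
c=cv2.resize(a[160:310,155:325],None,fx=4,fy=4,interpolation=cv2.INTER_CUBIC);cv2.imwrite("pics/crop.png",c)
for nm,z,P in(("large",6,[(202,298),(232,282),(175,268),(195,248)]),("pins",98,[(249,184),(270,172),(304,188),(282,200)])):
    for p in P: print(nm,p,ray("scene",p,z).round(1))
E
```

```text
large (202, 298) [371.7 284.7]
large (232, 282) [364.6 222.7]
large (175, 268) [466.4 275.3]
large (195, 248) [486.7 213.7]
pins (249, 184) [478.1  72.8]
pins (270, 172) [482.6   7.1]
pins (304, 188) [389.1   4.9]
pins (282, 200) [390.3  68.1]
```

View pics/crop.png

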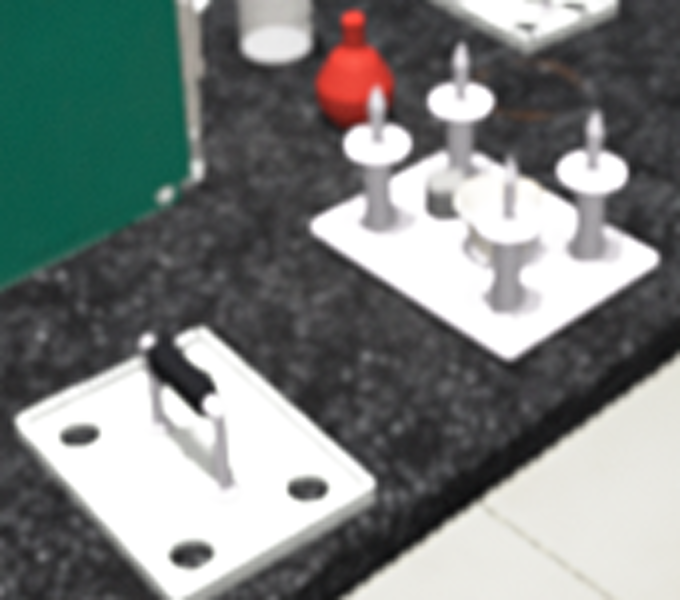

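Run:
```python
import numpy as np
from h import ray
S=lambda L,z:np.array([ray("scene",(155+x/4-.4,160+y/4-.4),z) for x,y in L])
def st(n,Q):
    c=Q.mean(0);e=(Q[0]+Q[3]-Q[1]-Q[2]);f=(Q[0]+Q[1]-Q[2]-Q[3])
    print(n,Q.round(1).tolist(),c.round(1),np.degrees([np.arctan2(*e[::-1]),np.arctan2(*f[::-1])]).round(1),np.linalg.norm(e)/2,np.linalg.norm(f)/2)
st("pins",S([(377,88),(461,45),(595,112),(511,158)],98))
st("coll",S([(377,145),(461,102),(592,171),(506,218)],64))
H=S([(80,434),(192,553),(307,488)],5);print(H.round(1),(H[0]+H[2])/2)
d=H[0]-H[1];print(np.degrees(np.arctan2(d[1],d[0])),np.linalg.norm(d),np.linalg.norm(H[1]-H[2]))
G=S([(158,353),(210,400)],58);print("grip",G,G.mean(0),np.degrees(np.arctan2(*(G[0]-G[1])[::-1])))
```

```text
pins [[485.3, 66.5], [486.3, 3.7], [391.0, 4.6], [391.9, 65.3]] [438.6  35. ] [90.   0.1] 61.74963817082724 94.31351354109312
coll [[484.5, 68.1], [483.8, 5.8], [389.1, 6.4], [391.6, 68.0]] [437.3  37.1] [88.5 -0.1] 61.9783815749201 93.7771900369599
[[467.7 275.4]
 [372.1 283.2]
 [367.  222.3]] [417.34037547 248.83857603]
-4.678699607787209 95.96340683392884 61.18965173405743
grip [[435.14214764 248.46309584]
 [394.15442631 251.1570585 ]] [414.64828698 249.81007717] -3.7604188851926024
```

play_rows(moves=[48.3,-57.1,0,-150,1,48.3,-57.1,0,-150,1,48.3,-57.1,0,-150,1,48.3,-57.1,0,-150,1,48.3,-57.1,0,-150,1,48.3,-57.1,0,-150,1,48.3,-57.1,0,-150,1,48.3,-57.1,0,-150,1,48.3,-57.1,0,-150,1,48.3,-57.1,0,-150,1,48.3,-57.1,0,-150,1,48.3,-57.1,0,-150,1], newtons=60)

```text
time_s: 1.6
tcp_pos: [416.6, 250.8, 196.3]
tool_rot: [-180.0, 0.0, 154.7]
ft_force: [0.7, -1.1, 0.4]
gripper_width: 0.999
gripper_force: 0.0
```

play_rows(moves=[0,0,0,-10,0.8,0,0,0,-21,0.8,0,0,0,-21,0.8,0,0,0,-21,0.8])

```text
time_s: 2.1
tcp_pos: [416.6, 248.3, 196.5]
tool_rot: [-180.0, -0.0, 175.1]
ft_force: [0.1, -0.5, -0.6]
gripper_width: 0.802
gripper_force: 0.0
```

```bash
cat >> h.py <<'E'
from scipy.spatial.transform import Rotation as Ro
def wristcam():
    s=robot.state();T=np.eye(4);T[:3,:3]=Ro.from_euler('xyz',s['tool_rot'],degrees=True).as_matrix();T[:3,3]=s['tcp_pos']
    m=robot.camera_model("wrist");img=robot.read_camera("wrist")[:,:,::-1].copy()
    W=np.linalg.inv(T@np.array(m['tool_from_camera']));f=192/np.tan(np.radians(m['vfov']/2))
    return s,img,lambda p,z:cast(W,f,m['cx'],m['cy'],p,z)
E
python3 - <<'E'
import cv2,pickle
from h import *
s,i,c=wristcam();print(s['tcp_pos'],s['tool_rot'],s['joints'])
cv2.imwrite("pics/w1.png",i)
g=cv2.cvtColor(i,cv2.COLOR_BGR2GRAY)
cs,_=cv2.findContours((g<90).astype(np.uint8),cv2.RETR_LIST,cv2.CHAIN_APPROX_NONE)
for k in cs:
    A=cv2.contourArea(k)
    if 100<A<6000:
        (x,y),wh,a=cv2.minAreaRect(k);print((round(x),round(y)),np.round(wh),round(a),A,c((x,y),3).round(1),c((x,y),62).round(1))
E
```

```text
[416.61997489 248.31844323 196.4785606 ] [-1.79991414e+02 -1.07511920e-02  1.75099875e+02] [ 3.07967314e+01  2.88679749e+00 -7.04470467e+00  8.00822391e+01
 -6.99698747e-04  3.56968554e+01]
(110, 346) [10. 21.] 34 163.0 [703.4 -18.8] [647.   24.7]
(129, 228) [ 9. 16.] 45 118.5 [494.8  58.1] [471.6  89.4]
(277, 200) [12. 12.] 90 115.5 [470.  277.4] [450.7 273.8]
(233, 199) [12. 14.] 90 130.5 [463.1 215. ] [444.9 221.3]
(67, 165) [11. 21.] 77 172.5 [394.3  -7.8] [387.1  33.9]
(255, 174) [37. 10.] 90 347.5 [430.2 249.2] [417.3 250.1]
(116, 160) [11. 13.] 68 104.5 [393.4  61.8] [386.3  92.5]
(231, 131) [14. 14.] 90 156.0 [368.5 222.4] [365.4 227.6]
(278, 130) [14. 13.] 90 143.0 [372.6 285.5] [368.9 280.6]
```

View pics/w1.png

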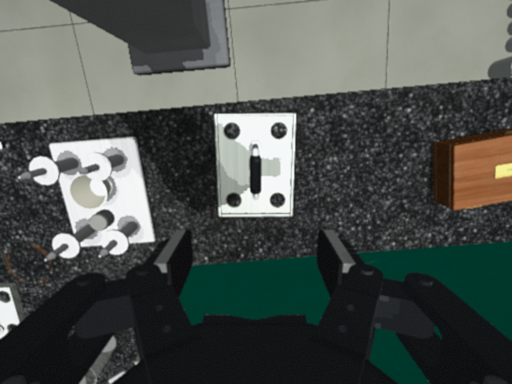

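Handle at about (256,173) with the four holes around it. The hole centre gives (418,250) and yaw -4.5°, so it agrees with the scene camera. Descending to grasp.

play_rows(moves=[-0.13,0.15,4,0,0.8,-0.13,0.15,8,0,0.8,-0.13,0.15,12,0,0.8,-0.13,0.15,14.5,0,0.8,-0.13,0.15,16,0,0.8,-0.13,0.15,16,0,0.8,-0.13,0.15,16,0,0,-0.13,0.15,16,0,0,-0.13,0.15,16,0,0,-0.13,0.15,16,0,0,-0.13,0.15,16,0,0,-0.13,0.15,16,0,0], newtons=80)

```text
time_s: 3.65
tcp_pos: [418.1, 249.9, 36.6]
tool_rot: [-180.0, -0.0, 175.3]
ft_force: [0.5, -0.4, -0.3]
gripper_width: 0.004
gripper_force: 0.0
```

Run:
```python
import cv2
from h import *
s,i,c=wristcam();print(s['gripper_width'],s['gripper_force'])
b=robot.read_camera("scene")[140:320,140:330,::-1]; b=cv2.resize(b,(512,485))
i=i[:,100:420]
o=np.zeros((485,800,3),np.uint8);o[:485,:480]=b[:,:480];o[:384,480:]=i
cv2.imwrite("pics/g1.png",o)
```

```text
0.004379525411778951 0.0
```

View pics/g1.png

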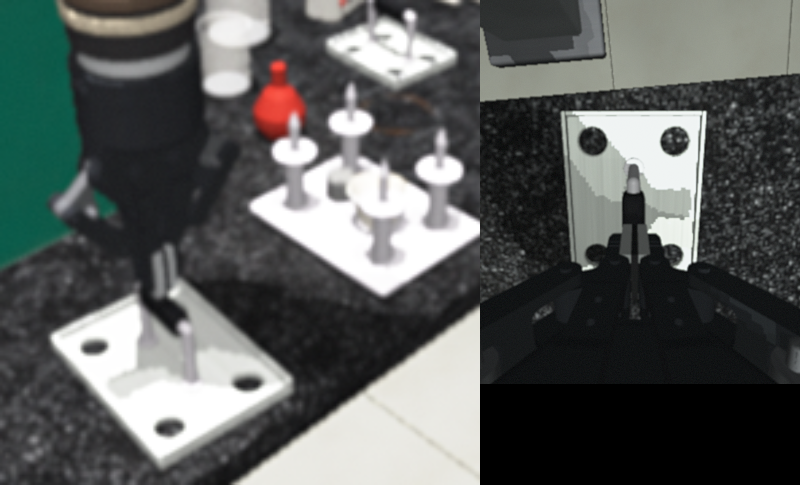

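The fingers are shut, and their tips show at about (165,288) in the left crop, above or behind the grip rather than around it. I'll check where the reported TCP should project.

Run:
```python
from h import *
m=robot.camera_model("scene");f=192/np.tan(np.radians(m['vfov']/2));T=np.array(m['camera_from_world'])
for p in [(418,250,36.6),(418,250,55.6),(418,250,64),(441,248,64),(395,251.7,64),(418,250,80),(440,248,0)]:
    q=T[:3,:3]@p+T[:3,3];u=np.array([m['cx'],m['cy']])+f*q[:2]/q[2];print(p,u.round(1),((u-140)*[512/190,485/180]).round(0))
```

```text
(418, 250, 36.6) [200.2 261.9] [162. 328.]
(418, 250, 55.6) [199.3 253.8] [160. 307.]
(418, 250, 64) [198.9 250.2] [159. 297.]
(441, 248, 64) [192.  243.6] [140. 279.]
(395, 251.7, 64) [206.3 256.9] [179. 315.]
(418, 250, 80) [198.2 243.1] [157. 278.]
(440, 248, 0) [195.5 270.3] [150. 351.]
```

Run:
```python
import cv2
from h import *
a=robot.read_camera("scene")[190:310,150:260,::-1]
b=robot.read_camera("side")[180:290,250:390,::-1]
o=np.zeros((600,800,3),np.uint8)
o[:480,:352]=cv2.resize(a,(440,480))[:,:352]; o[:345,360:]=cv2.resize(b,(440,345))
cv2.imwrite("pics/g2.png",o)
```

```text
(no output)
```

View pics/g2.png

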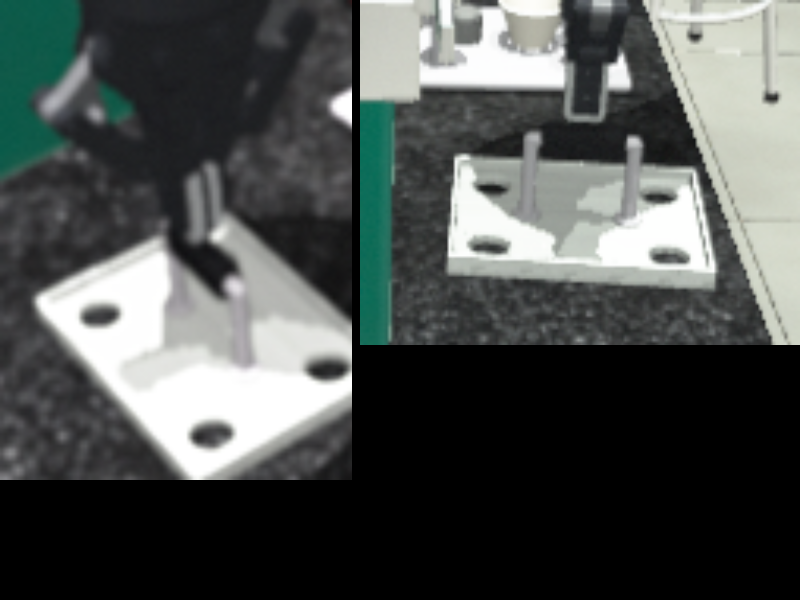

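Run:
```python
import cv2
from h import *
def P(n):
    m=robot.camera_model(n);f=192/np.tan(np.radians(m['vfov']/2));return np.array([[f,0,m['cx']],[0,f,m['cy']],[0,0,1]])@np.array(m['camera_from_world'])[:3]
for n,a,b in(("tip",(201.3,250),(322.3,217.6)),("post near",(208.7,261),(336.5,223.5)),("post far",(193,249),(305,222.5))):
    X=cv2.triangulatePoints(P("scene"),P("side"),np.array(a,float),np.array(b,float));print(n,(X[:3]/X[3]).ravel().round(1))
s=robot.state();print(s['tcp_pos'],s['joints'],s['gripper_width'])
```

```text
tip [413.8 247.9  66. ]
post near [389.7 251.3  57.4]
post far [441.5 246.6  53.6]
[418.10602821 249.8867523   36.55586683] [ 3.08678341e+01  6.10296731e+00 -2.39312039e+01  5.99711699e+01
 -3.85013482e-03  3.55819887e+01] -0.0019299318858199978
```

Run:
```python
from h import *
m=robot.camera_model("wrist");M=np.linalg.inv(np.array(m['tool_from_camera']));f=192/np.tan(np.radians(m['vfov']/2))
for z in(0,-10,-20,-30,-40):
    q=M@[0,0,z,1];print(z,(m['cx']+f*q[0]/q[2]).round(),(m['cy']+f*q[1]/q[2]).round())
```

```text
0 253.0 215.0
-10 253.0 221.0
-20 253.0 227.0
-30 253.0 234.0
-40 253.0 241.0
```

Scene triangulation, the side view and the wrist view all put the real fingertips about 29 mm short of the reported TCP, so they shut just above the grip. I'll open and go 28 mm lower, in small steps, then close.

play_rows(moves=[0,0,0,0,0.8,0,0,0,0,0.8,0,0,0,0,0.8,0,0,0,0,0.8,0,0,0.7,0,0.8,0,0,1.4,0,0.8,0,0,2.1,0,0.8,0,0,2.8,0,0.8,0,0,2.8,0,0.8])

```text
time_s: 4.97
tcp_pos: [417.6, 249.6, 7.8]
tool_rot: [-180.0, -0.1, 175.3]
ft_force: [-0.4, -0.5, 0.4]
gripper_width: 0.805
gripper_force: 0.0
```

play_rows(moves=[0,0,0,0,0,0,0,0,0,0,0,0,0,0,0,0,0,0,0,0,0,0,0,0,0,0,0,0,0,0], newtons=80)

```text
time_s: 5.72
tcp_pos: [418.4, 250.0, 9.1]
tool_rot: [180.0, 0.0, 175.3]
ft_force: [-1.7, -1.2, 5.9]
gripper_width: 0.143
gripper_force: 79.4
```

Gripped (12–14 mm opening, 79 N). Lifting 14 cm.

play_rows(moves=[0,0,-1,0,0,0,0,-3,0,0,0,0,-6,0,0,0,0,-9,0,0,0,0,-12,0,0,0,0,-14,0,0,0,0,-14,0,0,0,0,-14,0,0])

```text
time_s: 6.72
tcp_pos: [417.7, 249.7, 147.6]
tool_rot: [-180.0, -0.1, 175.3]
ft_force: [-0.5, 0.2, -2.4]
gripper_width: 0.139
gripper_force: 78.7
```

Run:
```python
import cv2
from h import *
s,i,c=wristcam();print(s['tcp_pos'],s['tool_rot'],s['ft_force'],s['gripper_force'])
b=robot.read_camera("scene")[:,100:360,::-1]
o=np.zeros((384,772,3),np.uint8);o[:,:260]=b;o[:,260:]=i
cv2.imwrite("pics/l1.png",o)
```

```text
[417.69306226 249.65944715 147.64674773] [-1.79957179e+02 -6.24727290e-02  1.75283951e+02] [-0.48347829  0.17020758 -2.39846968] 78.6836564540863
```

View pics/l1.png

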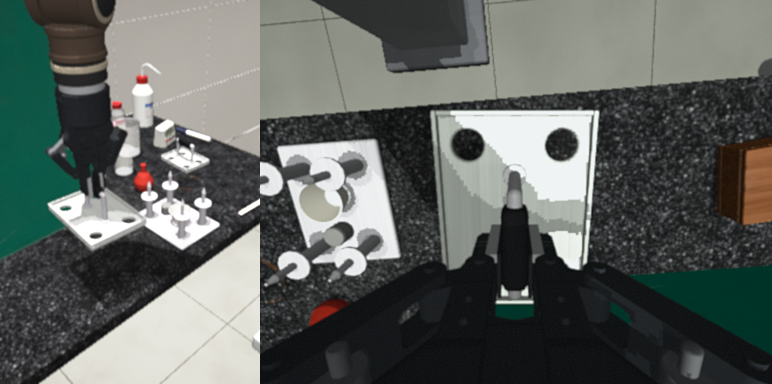

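The shelf hangs level in the gripper. Its two near holes are at wrist pixels (208,144) and (302,144).

```bash
cat >> h.py <<'E'
import cv2
def holes(i,c,z,lo=20,hi=250):
    g=cv2.cvtColor(i,cv2.COLOR_BGR2GRAY)
    out=[]
    for k in cv2.findContours((g<150).astype(np.uint8),cv2.RETR_LIST,cv2.CHAIN_APPROX_NONE)[0]:
        A=cv2.contourArea(k);x,y,w,h=cv2.boundingRect(k)
        if 400<A<2500 and .7<w/h<1.4 and y<250: out.append((x+w/2,y+h/2,w,h,A,c((x+w/2-.5,y+h/2-.5),z).round(1)))
    return out
E
python3 - <<'E'
from h import *
i=cv2.imread("pics/l1.png")[:,260:]
s=robot.state();T=np.eye(4);T[:3,:3]=Ro.from_euler('xyz',s['tool_rot'],degrees=True).as_matrix();T[:3,3]=s['tcp_pos']
m=robot.camera_model("wrist");W=np.linalg.inv(T@np.array(m['tool_from_camera']));f=192/np.tan(np.radians(m['vfov']/2))
c=lambda p,z:cast(W,f,m['cx'],m['cy'],p,z)
for h in holes(i,c,144.5):print(h)
for h in holes(i,c,139):print(h[5])
for p in [(207.5,144.5),(301.5,144)]:print(c(p,144.5))
print("red flask",ray("scene",(244,190),0), ray("scene",(243,166),70))
E
```

```text
(305.0, 250.0, 36, 42, 964.0, array([448.2, 284.8]))
(301.5, 144.5, 33, 33, 816.5, array([371.5, 285. ]))
(207.5, 145.5, 35, 35, 907.5, array([367. , 223.5]))
[451.2 285.6]
[372.1 285.9]
[367.5 222.5]
[366.72955502 223.83003106]
[371.4788474 285.3025055]
red flask [585.02067485  -7.83911333] [581.23737152  -3.54305201]
```

play_rows(moves=[0,-3,0,0,0,0,-7,0,0,0,0,-11,0,0,0,0,-15,0,0,0,0,-19,0,0,0,-1.5,-21.2,0,-4.4,0,-3.8,-21.2,0,-4.4,0,-3.8,-21.2,0,-4.4,0,-3.8,-21.2,0,-4.4,0,-3.8,-21.2,0,-4.4,0])

```text
time_s: 8.07
tcp_pos: [437.8, 35.8, 148.4]
tool_rot: [-180.0, -0.0, 179.7]
ft_force: [-0.4, 0.3, -2.4]
gripper_width: 0.141
gripper_force: 78.7
```

Run:
```python
from h import *
s,i,c=wristcam();print(s['tcp_pos'],s['tool_rot'],s['gripper_force'])
b=robot.read_camera("scene")[130:300,190:340,::-1]
o=np.zeros((480,800,3),np.uint8);o[:,:424]=cv2.resize(b,(424,480));o[:,424:]=cv2.resize(i[40:280,160:348],(376,480))
cv2.imwrite("pics/p1.png",o);cv2.imwrite("pics/p1w.png",i);cv2.imwrite("pics/p1s.png",robot.read_camera("scene")[:,:,::-1])
for h in holes(i,c,144.5):print(h)
```

```text
[437.79065892  35.79665805 148.37886582] [-1.79998177e+02 -4.22372405e-02  1.79723483e+02] 78.6994993686676
(207.5, 145.0, 35, 36, 543.5, array([389.4,   5.7]))
```

View pics/p1.png

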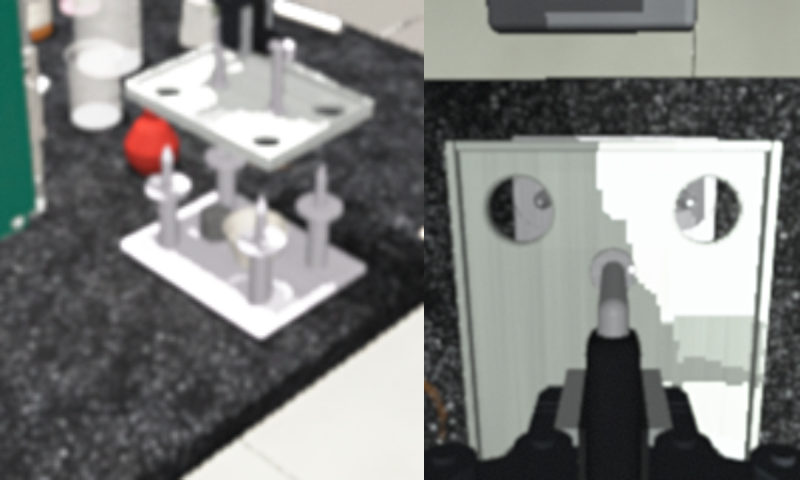

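Through the holes the pin tips show at about wrist px (219,140) and (293,141.5). In the scene view the pins are below the holes.

Run:
```python
from h import *
s,i,c=wristcam()
P=np.array([c(p,97) for p in[(219,140),(293,141.5)]]);H=np.array([c(p,144.5) for p in[(207.7,144.5),(301.3,144.5)]])
print(P,P.mean(0),H,H.mean(0),P.mean(0)-H.mean(0),P[1]-P[0],H[1]-H[0])
```

```text
[[391.25727392   7.61382756]
 [392.80220035  69.0525804 ]] [392.02973713  38.33320398] [[389.81470363   6.07161292]
 [390.1318549   67.90898418]] [389.97327926  36.99029855] [2.05645787 1.34290543] [ 1.54492643 61.43875283] [ 0.31715128 61.83737125]
```

play_rows(moves=[-0.18,0.12,0,0.5,0,-0.18,0.12,1.5,0.5,0,-0.18,0.12,3,0.5,0,-0.18,0.12,4,0.5,0,-0.18,0.12,5,0.5,0,-0.18,0.12,5,0.5,0,-0.18,0.12,5,0.5,0])

```text
time_s: 9.15
tcp_pos: [440.6, 36.7, 98.9]
tool_rot: [180.0, 0.0, 179.2]
ft_force: [-0.7, -1.4, -1.6]
gripper_width: 0.146
gripper_force: 78.7
```

Run:
```python
from h import *
s,i,c=wristcam();print(s['tcp_pos'],s['tool_rot'],s['ft_force'])
b=robot.read_camera("scene")[130:300,190:340,::-1]
o=np.zeros((480,800,3),np.uint8);o[:,:424]=cv2.resize(b,(424,480));o[:,424:]=cv2.resize(i[40:280,160:348],(376,480))
cv2.imwrite("pics/p2.png",o)
```

```text
[440.60560837  36.69886164  98.86731262] [1.79996738e+02 2.55200878e-02 1.79184267e+02] [-0.73200397 -1.40063335 -1.6363502 ]
```

View pics/p2.png

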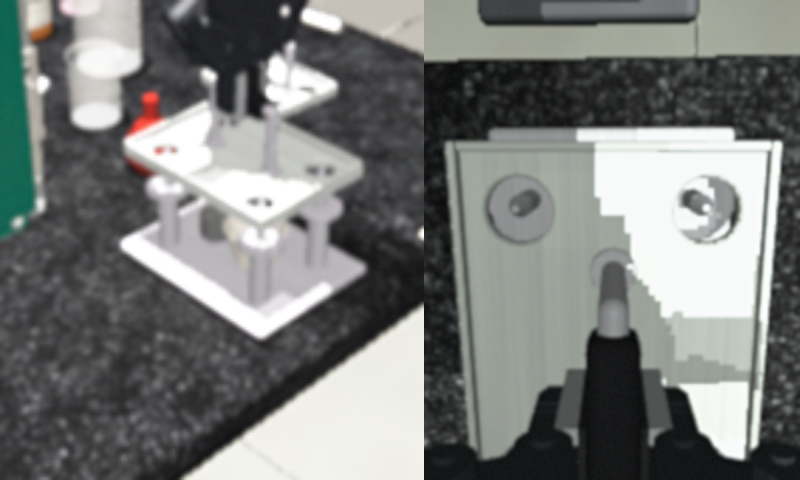

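All visible pins are entering their holes, near centre. Lowering the rest slowly.

play_rows(moves=[0,0,0.8,0,0,0,0,1.5,0,0,0,0,2.0,0,0,0,0,2.2,0,0,0,0,2.4,0,0,0,0,2.4,0,0])

```text
time_s: 10.0
tcp_pos: [440.4, 36.7, 74.5]
tool_rot: [180.0, -0.0, 179.2]
ft_force: [-0.0, 0.2, -1.4]
gripper_width: 0.142
gripper_force: 78.7
```

play_rows(moves=[0,0,0.1,0,0,0,0,0.15,0,0,0,0,0.15,0,0])

```text
time_s: 10.38
tcp_pos: [440.4, 36.7, 73.1]
tool_rot: [180.0, 0.0, 179.2]
ft_force: [0.4, 0.3, -1.6]
gripper_width: 0.142
gripper_force: 78.8
```

play_rows(moves=[0,0,0.1,0,0,0,0,0.2,0,0,0,0,0.2,0,0])

```text
time_s: 10.75
tcp_pos: [440.6, 36.7, 73.0]
tool_rot: [180.0, 0.1, 179.2]
ft_force: [-7.0, 0.4, 14.3]
gripper_width: 0.144
gripper_force: 81.1
```

Contact at the expected collar height (73.0 against 9.1 at pick-up, so a 64 mm rise). I'll ease off, open and check.

play_rows(moves=[0,0,-0.1,0,0,0,0,-0.1,0,0.3,0,0,-0.1,0,0.6,0,0,-0.1,0,0.7,0,0,-0.1,0,0.7,0,0,-0.1,0,0.7])

```text
time_s: 11.5
tcp_pos: [440.4, 36.7, 72.0]
tool_rot: [-180.0, -0.0, 179.2]
ft_force: [-0.4, -0.2, 1.1]
gripper_width: 0.702
gripper_force: 0.0
```

play_rows(moves=[0,0,-1,0,0.7,0,0,-3,0,0.7,0,0,-6,0,0.7,0,0,-9,0,0.7,0,0,-12,0,0.7,0,0,-14,0,0.7,0,0,-14,0,0.7])

```text
time_s: 12.38
tcp_pos: [441.4, 36.8, 214.0]
tool_rot: [180.0, 0.2, 179.2]
ft_force: [0.2, -0.0, -0.2]
gripper_width: 0.701
gripper_force: 0.0
```

Run:
```python
from h import *
s,i,c=wristcam();print(s['tcp_pos'],s['tool_rot'],s['ft_force'],s['gripper_width'])
b=robot.read_camera("scene")[130:300,190:340,::-1]
o=np.zeros((480,800,3),np.uint8);o[:,:424]=cv2.resize(b,(424,480));o[:,424:]=cv2.resize(i[40:280,160:348],(376,480))
cv2.imwrite("pics/p3.png",o)
```

```text
[441.39890063  36.77249062 214.02049309] [179.98153521   0.20450924 179.18316572] [ 0.22608726 -0.04456038 -0.2075742 ] 0.7014259580398552
```

View pics/p3.png

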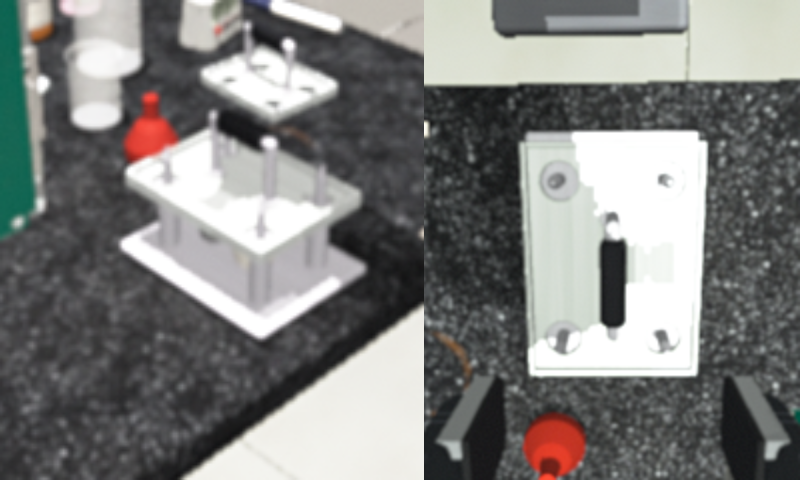

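All four pins come up through their holes: wrist view (560,180), (668,180), (562,338) and (662,340). The shelf lies level on the collars, the small shelf hasn't moved, and the gripper is clear.

```bash
python3 -c "
from plant import robot
print(robot.finish_job())"
```

```text
the job is handed in; nothing more can be done
None
```

The large shelf is level and fully down on the stand's collars with a post through each hole, the small shelf is untouched, and the job is handed in (about 12.5 s used; no verdict was returned).

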